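Hang the torch on the link's lower loop

ROBOT

A 6-joint arm with a two-finger parallel gripper is mounted at the origin on the work surface. World frame = base frame: x ahead of the robot, y to its left, z up, the work surface at z = 0. Lengths are in m, angles in degrees, forces in N, time in s.
With the tool pointing down it reaches from about 0.375 to 0.9 m from the base axis. Payload 3.1 kg.
Tool frame: the origin (TCP) lies at the very end of the fingers, on their centre line; the grasp point (between the pads) lies behind it (grip_depth is the z of the grasp point in the tool frame, in m); z points along the fingers, y is the line along which they close (so a half turn about z gives the same grasp; the last joint's range is limited). The gripper opens to 85 mm and grips with 20 to 120 N. Pads are 22 mm wide; open, the fingers measure 114 mm over their backs; the gripper's body (76 mm by 85 mm) begins 54 mm behind the grasp point. The pads swing forward as they close: fully open they stand 13 mm farther back than shut.
Start: joints at [55.892, 30.224, 82.088, -0, 67.689, -10.227], TCP at [0.253, 0.571, 0.2] pointing down, gripper open.
Joint ranges: [-176.69, 176.69], [-43.24, 126.21], [12.49, 139.97], [-82, 262], [0, 151.66], [-163.58, 163.58]. Speed limits (degrees/s): [159.86, 159.86, 180, 180, 180, 180].

INTERFACE

Orientations are given as [roll, pitch, yaw] about the fixed x, y, z axes, in that order (R = Rz(yaw) Ry(pitch) Rx(roll)).
In Python, from cell import * gives the robot as it stands. The module is installed in compiled form; this text tells all that it offers.
- The arm moves only by the shell command python3 -m crank 'ROWS' [FORCE]. ROWS is JSON, a list that holds one entry, the list of rows, each a list of 7 numbers: the shift along the tool's x, y, z normalised to -1 to 1, where 1 is 75 cm, then the turn, a rotation vector about the tool's x, y, z normalised to -1 to 1, where 1 is 30 degrees, then the gripper command: -1 is shut, 1 is fully open, values between are in proportion. In form: [[[x, y, z, rx, ry, rz, jaw], ...]]. A call has 1 to 20 rows; each row shifts and turns the commanded pose from where the row before left it, along the tool's axes as they then stand; what a row does not reach is not made up. A row lasts 1/10 s, in which the tool goes at most 50 mm and 8.59 degrees, less where a joint would pass 70% of its speed; a pose out of reach is approached as far as the arm can. A call with a number of a shift or a turn outside -1 to 1 is refused whole. A call with a gripper value outside its range is refused whole. The fingers move at their own pace and stop on an object; FORCE is the grip in N (left out, the last holds). Time passes only in rows, so rows that do not move let the fingers close. It gives the time, the measured TCP pose, the force, the opening and the grip force at its end, in the units of the state.
- get_obs(): the state, without advancing time (a new reading comes with each control period).
- grab_frame(name): name is "scene" or "top"; returns the picture (400x640x3 uint8, red, green, blue); there is no depth.
- camera_model(name): a dict with "fov_y" (degrees; the focal length in pixels is half the picture's height over the tangent of half this angle, whatever the lens; pixels are square), "cx", "cy" (the principal point, pixels), "xyz" and "orientation" of the camera in the world. Camera axes: x right, y down, z forward; pixel columns grow to the right and rows downward; lengths in m; the calibration is good to about 2 mm. A picture is of the moment at which its call begins. camera_model takes no time and is no camera call.
- finish_job(): hands the job in; it is judged then, once.
The state is a dict: "time_s": time; "joints": joint angles; "qd": joint speeds; "joint_efforts": joint torques, N m; "tcp_pos": TCP position; "tcp_rot": TCP orientation; "force": force on the tool from outside, world axes, zero at the start; "ft_torque": the same for the moment, N m; "width": finger opening in m; "grasp_force": force on a finger pad.
Only numpy, scipy, OpenCV 4.12 (cv2) and the standard library are available. Lean on these libraries where they do the work, as an engineer would, in place of code of your own. Each camera call takes 0.05 s, during which the arm holds its last target. There are 200 camera calls.

TASK

Lift the black torch out of its crate pocket by the steel hook on its tail, stand it upright on the open counter and let go of it. Then take it again by its barrel and hang its hook in the lower loop of the steel link that hangs from the rod on the crate tower, so that it hangs freely and still below the link. Do not let the torch fall over, and leave the cup, the wrench, the jar and the tin where they are.

Things in the scene. Friction and masses are not known exactly. Their poses are not given: they have to be found in the camera images.
- torch: black torch, loose, about 0.18 kg, 190 mm tall with its hook, standing head-down in a pocket of the small yellow crate; stands by itself. Origin: centre of its underside; z up its axis to the tail, x the way its hook points. Head 46 mm in diameter up to z = 26 mm, narrowing to the barrel, 34 mm in diameter from z = 42 to 115 mm. It hangs plumb from the middle of its hook
- torch_mid (a point): point on the torch's axis half-way up (95 mm above its underside), in the barrel; axes as the torch
- torch_crook (a point): middle of the underside of the steel hook's crown, 186 mm up the torch's axis; axes as the torch. Hook: strap 10 mm wide (y), 4 mm thick; from the barrel's end a stem on the axis to z = 165, a jog back to x = -10, a shank to z = 190, a crown forward to x = 12, a tip pointing down at x = 8 to 12, ending at z = 172 mm. Its mouth opens down, 16 mm wide
- loop_mid (a point): centre of the round lower loop of the hanging steel link, 258 mm above the counter when plumb: a ring of 6 mm wire, 42 mm clear inside. x goes through the hole, away from the robot; y along the rod towards the tower; z up the link. A strap 16 mm wide, 4 mm thick joins it to the rod 87 mm above the loop's centre
- loop_seat (a point): top of the wire at the lowest place of that loop, 21 mm below its centre, on which the hook's crown is to rest; axes as the link
- hanging_link (a joint): swing of the link about the rod, rad, 0 = plumb, positive swings the loop towards the robot; it swings freely, lightly damped, by up to 1.2 rad each way; it weighs 80 g and cannot come off the rod
- crate: small yellow crate, fixed, 140 by 140 by 125 mm high, with 4 mm walls and a cross of dividers making four pockets some 64 mm square, as deep as the crate, centred 34 mm from its middle in x and y. Origin at the centre of its underside. The torch's whole barrel is below its rim; the hook stands out above it
- jar: closed amber jar with a red cap, 48 mm in diameter, 95 mm high, loose in another pocket; origin under its centre. Leave it alone
- tin: plain aluminium tin, 44 mm in diameter, 80 mm high, loose in another pocket; origin under its centre. Leave it alone
- cup: white ceramic cup, 76 mm in diameter, 85 mm high, standing on the counter beyond the hanging link; origin under its centre. Leave it alone
- wrench: chrome socket wrench, lying on the counter along its own x, from x = -93 mm to +91 mm, up to 32 mm wide and 34 mm high (head at +x); origin under its middle. Leave it alone
- tower: fixed tower of three big crates, blue, yellow, blue, 240 (x) by 300 (y) by 360 mm high. Origin on the counter straight under the link; the tower's near wall is at y = +150 mm. A 10 mm steel rod at z = 345 mm runs from the tower along -y, carries the link at y = 0 and ends in a black ball at y = -22 mm
Things that resemble listed ones, but are neither listed nor needed, are in the scene too. Leave any purple or turquoise look-alike of the torch alone.

How it is judged (in metres and radians):
On the way, in this order (a step that is already met when the one before it is completed fails the run):
1. the torch is lifted clear of the crate (height (world z) of torch_mid above 0.2 m), for 0.1 s.
2. the torch stands upright on the counter, clear of the crate, let go and still (height (world z) of torch_mid between 0.088 and 0.099 m and angle between torch_mid's own z axis and vertical below 0.08 rad and horizontal distance between torch_mid and crate above 0.09 m and contact force between the fingers and torch below 0.1 N and linear speed of torch below 0.03 m/s), for 0.2 s.
At the end, for the whole second after the job is handed in: The torch hangs by its hook in the link's lower loop, let go: the middle of the crown's underside within 10 mm of the lowest place of the loop, the loop carrying its weight, the torch within 0.15 rad of plumb and hanging still (under 60 mm/s and 0.6 rad/s) (distance between torch_crook and loop_seat below 0.01 m and contact force between torch and hanging_link above 0.6 N and angle between torch_mid's own z axis and vertical below 0.15 rad and contact force between the fingers and torch below 0.1 N and linear speed of torch below 0.06 m/s and angular speed of torch below 0.6 rad/s); the robot touches nothing.
It fails at once if the torch falls over (angle between torch_mid's own z axis and vertical above 0.9 rad).
It fails at once if the cup, the wrench, the jar or the tin is shifted by more than 30 mm (distance of any of cup, wrench, jar, tin from where it was at the start of the episode above 0.03 m).
It also fails if it takes over 58 s, if anything falls off the work surface, if the arm or the gripper's body presses on something with over 40 N, if the wrist force passes 120 N, or if a joint passes its speed limit or range.

## Working session

There is one attempt and no reset: what is moved stays moved. The work goes in short steps, Python scripts to look and compute and a shell command to move; the robot and the scene stay as the last step left them, time stands still between calls to the robot, and variables do not carry over. Pictures are saved under pics/ and viewed, at most 10 in all, crops included, and the job is handed in when it is done.

```bash
mkdir -p pics; python3 - <<'E'
from cell import *
import cv2
for n in("scene","top"):
    print(n,camera_model(n)); cv2.imwrite(f"pics/{n}0.png",grab_frame(n)[:,:,::-1])
o=get_obs();print(o)
E
```

```text
scene {'fov_y': 45.97183167878915, 'cx': 326.1939411309523, 'cy': 203.61836567221886, 'xyz': array([ 1.01034808, -0.90717149,  1.02323685]), 'orientation': array([-130.90388198,    0.43410071,   28.04241685])}
top {'fov_y': 57.714306664713135, 'cx': 320.5775592481949, 'cy': 193.82605596304208, 'xyz': array([ 0.50240634, -0.07874763,  1.1003552 ]), 'orientation': array([-175.18669619,   -0.22355976,  -88.5974779 ])}
{'time_s': 0.1, 'joints': array([ 5.58912497e+01,  3.02706657e+01,  8.21490049e+01,  4.37404901e-05,
        6.76905180e+01, -1.02277552e+01]), 'qd': array([ 0.02827827, -0.16700298, -0.23120112,  0.13605319, -0.08848949,
        0.03006436]), 'joint_efforts': array([-2.11288284e-04, -4.43305886e+01, -1.78584981e+01, -2.22112876e-04,
        3.88432323e-03, -1.40989761e-05]), 'tcp_pos': array([0.25259974, 0.57090968, 0.19886365]), 'tcp_rot': array([-1.79891569e+02, -1.96050348e-02,  1.56118970e+02]), 'force': array([ 0.31989301, -0.00513018, -1.79387912]), 'ft_torque': array([ 0.04449529, -0.02306775, -0.01641728]), 'grasp_force': 0.0, 'width': 0.08503389181898258}
```

View pics/scene0.png

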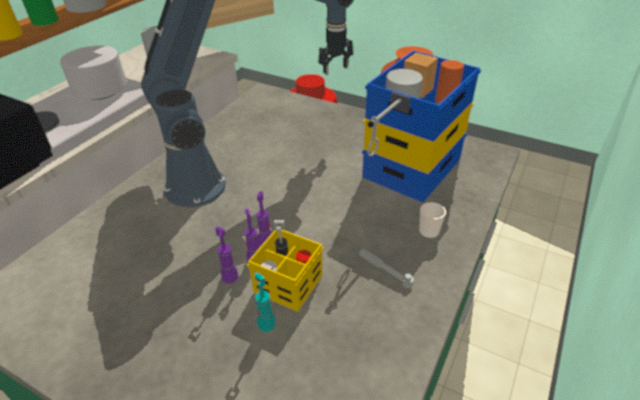

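View pics/top0.png

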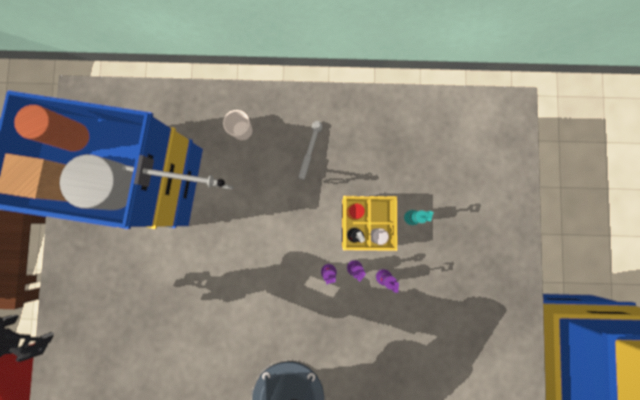

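```bash
python3 -c "
import cell
print([n for n in dir(cell) if n[0]!='_'], getattr(cell,'grip_depth',None))"
```

```text
['IKError', 'camera_model', 'finish_job', 'get_obs', 'grab_frame', 'grip_depth'] -0.0187
```

Scene: yellow crate at about (287,268), with a black torch and its steel hook at (281,240). Three purple look-alikes stand at (228,260), (251,240) and (263,215), and a turquoise one at (265,310). The link hangs at (374,140). Top: torch at (355,236) in the crate's near-left pocket, jar at (356,211), tin at (380,237), rod ball at (221,182). Only the black one in the pocket fits the description. I'll confirm it in a crop.

```bash
python3 - <<'E'
import cv2,numpy as np
s=cv2.imread("pics/scene0.png");t=cv2.imread("pics/top0.png")
r=lambda im,x,y,w,h,W,H:cv2.resize(im[y:y+h,x:x+w],(W,H),interpolation=cv2.INTER_CUBIC)
a=r(t,330,185,80,75,400,375) # x5
b=r(s,240,205,80,75,400,375) # x5
c=r(s,355,85,80,45,400,225)  # rod
c=r(s,355,90,80,40+5,400,225)
d=r(t,120,155,120,45+22,400,225)
c=r(s,350,90,80,75,400,225) if 0 else r(s,355,95,100,75-18,400,225)
cv2.imwrite("pics/crop1.png",np.vstack([np.hstack([a,b]),np.hstack([c,d])]))
E
```

```text
(no output)
```

View pics/crop1.png

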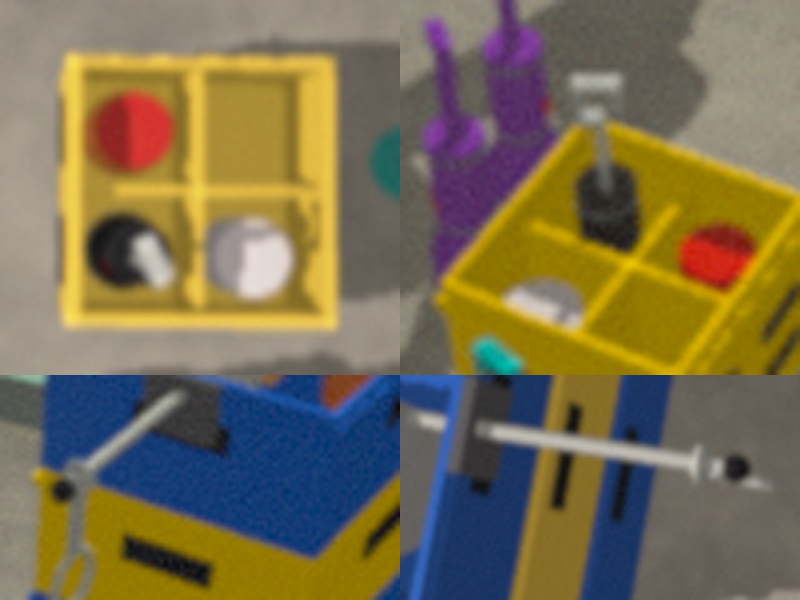

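```bash
cat > h.py <<'E'
from cell import *
import numpy as np,cv2
from scipy.spatial.transform import Rotation as R
def cam(n):
    c=camera_model(n);f=200/np.tan(np.radians(c["fov_y"]/2))
    return c,f,R.from_euler("xyz",c["orientation"],degrees=True).as_matrix()
def at(n,u,v,z):
    c,f,M=cam(n);d=M@[(u-c["cx"])/f,(v-c["cy"])/f,1]
    return np.round(c["xyz"]+d*(z-c["xyz"][2])/d[2],4)
def px(n,p):
    c,f,M=cam(n);q=M.T@(np.array(p)-c["xyz"]);return np.round([c["cx"]+f*q[0]/q[2],c["cy"]+f*q[1]/q[2]],1)
E
python3 - <<'E'
from h import *
T=lambda u,v,z:at("top",330+u/5,185+v/5,z)
S=lambda u,v,z:at("scene",240+(u-400)/5,205+v/5,z)
print("rim",[T(*p,.125) for p in((63,55),(335,55),(335,327),(63,327))])
print("torch barrel end top",T(128,250,.115),"crown",T(152,260,.19), "ends",T(142,238,.19),T(165,282,.19))
print("scene crown ctr",S(597,85,.19),S(572,85,.19),S(622,85,.19),"barrel end",S(606,185,.115))
D=lambda u,v,z:at("top",120+(u-400)/3.333,155+(v-375)/3.358,z)
print("ball",D(736,467,.345),"collar",D(697,462,.345),"rod in",D(480,430,.345),"loop?",D(765,485,.26))
C=lambda u,v,z:at("scene",355+u/4,95+(v-375)/3.947,z)
print("scene ball",C(62,489,.345),"loop",C(72,575,.258), "rodtop",C(182,395,.345))
s=cv2.imread("pics/scene0.png")
a=cv2.resize(s[215:250,268:298],(480,560),interpolation=cv2.INTER_CUBIC)
b=cv2.resize(s[115:160,360:384],(299,560),interpolation=cv2.INTER_CUBIC)
cv2.imwrite("pics/crop2.png",np.hstack([a,b]))
E
```

```text
rim [array([ 0.5802, -0.14  ,  0.125 ]), array([ 0.5838, -0.2868,  0.125 ]), array([ 0.4384, -0.2878,  0.125 ]), array([ 0.4349, -0.1429,  0.125 ])]
torch barrel end top [ 0.4763 -0.1778  0.115 ] crown [ 0.4736 -0.1823  0.19  ] ends [ 0.4844 -0.1772  0.19  ] [ 0.4629 -0.189   0.19  ]
scene crown ctr [ 0.4794 -0.1813  0.19  ] [ 0.468  -0.1873  0.19  ] [ 0.4909 -0.1753  0.19  ] barrel end [ 0.4782 -0.1804  0.115 ]
ball [0.5849 0.1291 0.345 ] collar [0.5874 0.1537 0.345 ] rod in [0.6041 0.2909 0.345 ] loop? [0.5821 0.1317 0.26  ]
scene ball [0.5888 0.1302 0.345 ] loop [0.5897 0.1575 0.258 ] rodtop [0.6129 0.292  0.345 ]
```

View pics/crop2.png

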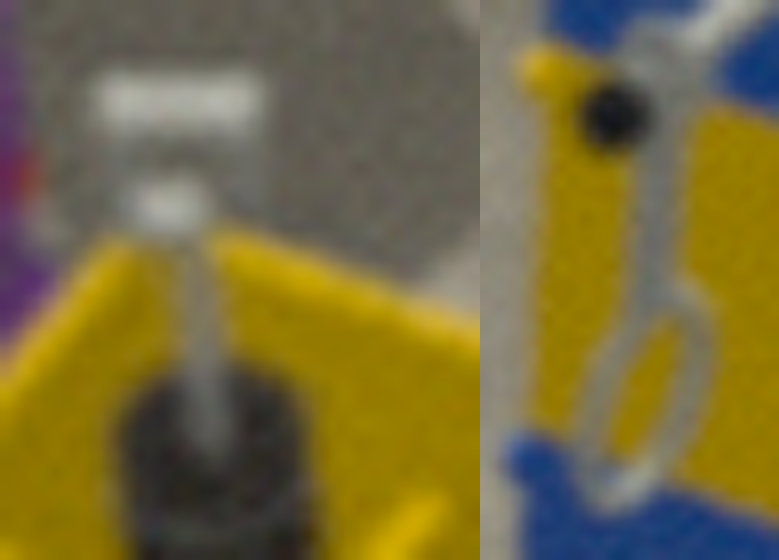

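The black torch in the near-left pocket has its jog and shank on the image left, so the hook points right, at a world yaw of about 28°. Its axis is near (0.477, -0.180), which agrees with the pocket centre. The link is near (0.589, 0.153) with the rod yawed about 7°.

```bash
cat >> h.py <<'E'
def pose():
    o=get_obs();return o["tcp_pos"],R.from_euler("xyz",o["tcp_rot"],degrees=True).as_matrix(),o
def d(w,n):  # world shift -> normalised tool shift per row
    p,M,o=pose();return np.round(M.T@np.array(w)/.75/n,4)
E
python3 - <<'E'
from h import *
print("purple base-ish tops",[at("top",*p,.19) for p in((328,265),(353,261),(390,285))],[at("top",*p,.115) for p in((328,273),(356,269),(384,278))])
print("purple scene",at("scene",220,230,.19),at("scene",249,212,.19),at("scene",261,194,.19))
print("wrench",at("top",304,178,.02),at("top",318,124,.03))
p,M,o=pose()
a=np.array([.42,.25,.27]);b=np.array([.477,-.180,.27])
print(p,d(a-p,10),d(b-a,11))
E
```

```text
purple base-ish tops [array([ 0.4028, -0.1031,  0.19  ]), array([ 0.414 , -0.1649,  0.19  ]), array([ 0.3577, -0.2571,  0.19  ])] [array([ 0.3734, -0.1056,  0.115 ]), array([ 0.3858, -0.1804,  0.115 ]), array([ 0.3638, -0.2556,  0.115 ])]
purple scene [ 0.3614 -0.2764  0.19  ] [ 0.3872 -0.1858  0.19  ] [ 0.3734 -0.1088  0.19  ]
wrench [ 0.6398 -0.0299  0.02  ] [ 0.8032 -0.0678  0.03  ]
[0.25259974 0.57090968 0.19886365] [-0.0377 -0.0301 -0.0094] [-0.0274 -0.0449  0.0001]
```

```bash
python3 -m crank '[[[-0.0377,-0.0301,-0.0094,0,0,0,1],[-0.0377,-0.0301,-0.0094,0,0,0,1],[-0.0377,-0.0301,-0.0094,0,0,0,1],[-0.0377,-0.0301,-0.0094,0,0,0,1],[-0.0377,-0.0301,-0.0094,0,0,0,1],[-0.0377,-0.0301,-0.0094,0,0,0,1],[-0.0377,-0.0301,-0.0094,0,0,0,1],[-0.0377,-0.0301,-0.0094,0,0,0,1],[-0.0377,-0.0301,-0.0094,0,0,0,1],[-0.0377,-0.0301,-0.0094,0,0,0,1]]]' 40
python3 -c "
from cell import *;print(get_obs()['joints'].round(2))"
python3 -m crank '[[[-0.0274,-0.0449,0,0,0,0,0],[-0.0274,-0.0449,0,0,0,0,0],[-0.0274,-0.0449,0,0,0,0,0],[-0.0274,-0.0449,0,0,0,0,0],[-0.0274,-0.0449,0,0,0,0,0],[-0.0274,-0.0449,0,0,0,0,0],[-0.0274,-0.0449,0,0,0,0,0],[-0.0274,-0.0449,0,0,0,0,0],[-0.0274,-0.0449,0,0,0,0,0],[-0.0274,-0.0449,0,0,0,0,0],[-0.0274,-0.0449,0,0,0,0,0]]]'
python3 -m crank '[[[0,0,0,0,0,0.2667,0],[0,0,0,0,0,0.2667,0],[0,0,0,0,0,0.2667,0],[0,0,0,0,0,0.2667,0],[0,0,0,0,0,0.2667,0],[0,0,0,0,0,0.2667,0],[0,0,0,0,0,0.2667,0],[0,0,0,0,0,0.2667,0],[0,0,0,0,0,0.2667,0],[0,0,0,0,0,0.2667,0],[0,0,0,0,0,0.2667,0],[0,0,0,0,0,0.2667,0],[0,0,0,0,0,0.2667,0],[0,0,0,0,0,0.2667,0],[0,0,0,0,0,0.2667,0],[0,0,0,0,0,0.2667,0],[0,0,0,0,0,0,0]]]'
python3 - <<'E'
from h import *
p,M,o=pose();print(o['joints'].round(2),p,o['tcp_rot'],o['width'],d(np.array([.477,-.18,.162])-p,1))
E
```

```text
time_s: 1.1
tcp_pos: [0.4203, 0.2491, 0.2702]
tcp_rot: [-180.0, -0.0, 156.1]
force: [0.4, 1.1, -0.1]
width: 0.0853
grasp_force: 0.0
[ 17.53  14.71  95.85   0.    69.48 -48.6 ]
time_s: 2.2
tcp_pos: [0.4765, -0.1811, 0.2699]
tcp_rot: [180.0, -0.0, 156.1]
force: [0.6, 0.2, 0.6]
width: 0.0425
grasp_force: 0.0
time_s: 3.9
tcp_pos: [0.4765, -0.1794, 0.2698]
tcp_rot: [-179.9, 0.0, 28.1]
force: [-0.4, -0.3, 0.2]
width: 0.0426
grasp_force: 0.0
[-33.22  16.52  93.24   0.    70.3   28.66] [ 0.47654722 -0.17940175  0.26984197] [-1.79949618e+02  2.56318928e-02  2.81158189e+01] 0.042557792744626545 [0.0002 0.0011 0.1438]
```

```bash
python3 -m crank '[[[0,0,0.03,0,0,0,0],[0,0,0.03,0,0,0,0],[0,0,0.03,0,0,0,0],[0,0,0.03,0,0,0,0],[0,0,0.024,0,0,0,0],[0,0,0,0,0,0,0],[0,0,0,0,0,0,-1],[0,0,0,0,0,0,-1],[0,0,0,0,0,0,-1],[0,0,0,0,0,0,-1],[0,0,0,0,0,0,-1],[0,0,0,0,0,0,-1]]]' 40
```

```text
time_s: 5.1
tcp_pos: [0.477, -0.1797, 0.1625]
tcp_rot: [180.0, -0.0, 28.1]
force: [0.9, -0.0, 1.0]
width: -0.0005
grasp_force: 0.0
```

The jaws closed on nothing, so I'll look.

```bash
python3 - <<'E'
from h import *
s=grab_frame("scene")[:,:,::-1];t=grab_frame("top")[:,:,::-1]
cv2.imwrite("pics/s1.png",s)
a=cv2.resize(s[200:250,258:308],(400,400),interpolation=cv2.INTER_CUBIC)
b=cv2.resize(t[200:270,330:400],(400,400),interpolation=cv2.INTER_CUBIC)
cv2.imwrite("pics/crop3.png",np.hstack([a,b]))
p=pose()[0];print(px("scene",p),px("scene",[.477,-.18,.19]),px("scene",[.477,-.18,.115]),px("top",[.477,-.18,.19]))
E
```

```text
[279.7 229. ] [278.9 221.4] [280.9 241.8] [359.5 235.6]
```

View pics/crop3.png

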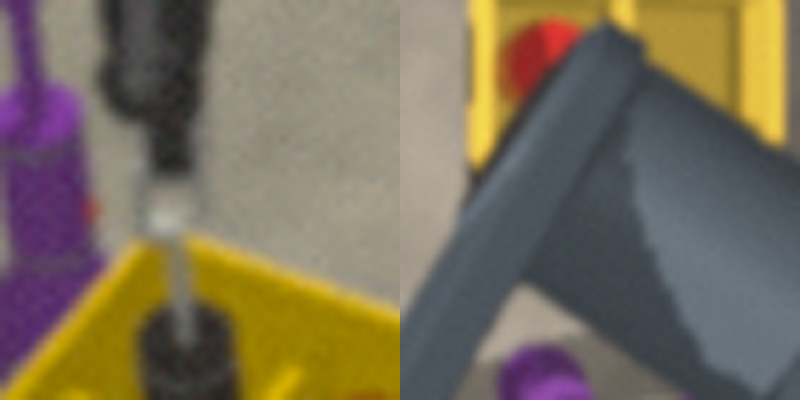

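```bash
python3 - <<'E'
from h import *
f=lambda n,x,y,w,h,W,H:cv2.resize(cv2.imread(n)[y:y+h,x:x+w],(W,H),interpolation=cv2.INTER_LANCZOS4)
cv2.imwrite("pics/crop4.png",np.hstack([f("pics/s1.png",266,205,28,42,400,600),f("pics/scene0.png",266,205,28,42,400,600)]))
E
```

```text
(no output)
```

View pics/crop4.png

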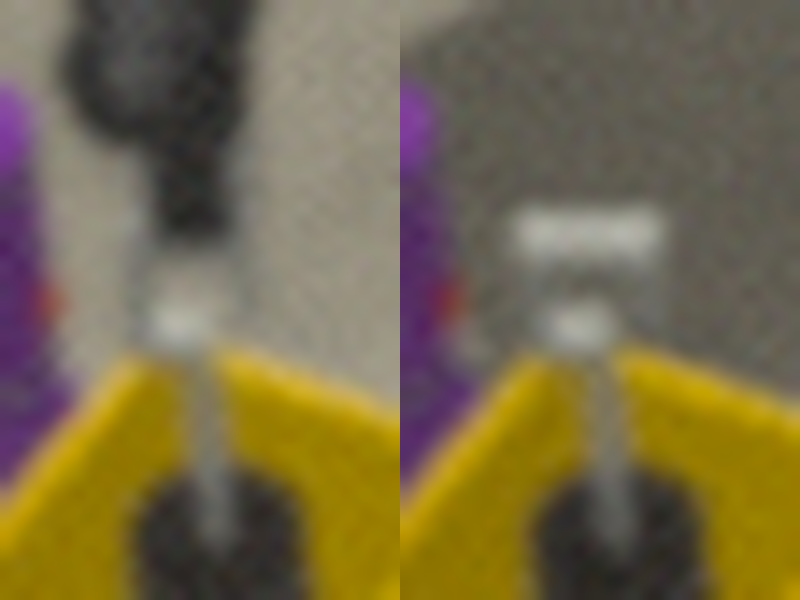

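```bash
python3 - <<'E'
from h import *
print(px("scene",[.2526,.5709,.1989]),px("scene",[.2526,.5709,.218]),px("scene",[.2526,.5709,.225]))
im=cv2.imread("pics/scene0.png")[:80,310:370]; g=im.max(2)
for r in range(50,78): print(r,''.join('#' if v<60 else '+' if v<90 else '.' for v in g[r]))
im=cv2.imread("pics/s1.png")[195:250,262:302]; g=im.max(2)
for r in range(0,45): print(195+r,''.join('#' if v<60 else '+' if v<100 else '-' if v<125 else '.' for v in g[r]))
E
```

```text
[334.7  81.6] [334.7  76.9] [334.7  75.2]
50 ..........+####++#################+...####+.................
51 ..........######+##################+.+####+.................
52 ..........+####++#########################+.................
53 ..........######+#########################+.................
54 ..........########+.+#########+..+#######+..................
55 .........+#######+...+#####+......+####+....................
56 .........+#######+...###++........+####.....................
57 .........+#######++.+#+...........+###+.....................
58 .........+###########+............+##+......................
59 .........+###########.............###+......................
60 .........+######++##+.............###+......................
61 .........+#####+###...............###+......................
62 .........+########+...............###+......................
63 ..........++######................##++......................
64 ............+####+................##+.......................
65 .............+###.................##+.......................
66 .............+##+..............
[... 2058 characters left out ...]
.........................
225 -----+-.................................
226 -----+-......-..........................
227 -----+--................................
228 ------+-................................
229 ----+-+-................................
230 ----+--+................................
231 -----++--...............................
232 ++--++---...............................
233 +++++----...............................
234 +-+-----................................
235 -------.................................
236 ------............-.....................
237 -----............-----..................
238 -----..........-++-++++-................
239 ----..........++++--+#++-...............
```

```bash
python3 - <<'E'
from h import *
for n in("s1","scene0"):
    g=cv2.imread(f"pics/{n}.png"); print(n)
    for r in range(214,234): print(r,*[f"{int(v.mean()):3d}" for v in g[r,270:292]])
g=cv2.imread("pics/scene0.png");print("open finger")
for r in range(62,90): print(r,*[f"{int(v.mean()):3d}" for v in g[r,318:352]])
E
```

```text
s1
214 129 116  89  69  54  53  48  50  46  46  49  49  82 110 131 139 143 141 143 142 137 143
215 135 129 116  99  91  81  61  49  42  49  52  68  93 114 128 137 142 140 139 142 137 135
216 137 135 130 123 119 103  76  58  44  41  47  70 101 122 131 140 140 142 143 144 133 135
217 135 135 134 129 128 112  83  53  46  43  47  73 101 116 128 140 142 143 140 136 135 132
218 139 138 139 135 133 115  90  54  46  49  50  68  93 115 124 137 138 137 141 138 134 133
219 143 141 141 138 137 125  93  55  46  39  46  65  94 123 129 136 140 142 133 137 136 133
220 138 142 143 143 143 134  97  61  38  43  45  60  93 121 130 140 140 134 139 134 135 135
221 138 142 143 141 137 125 101  74  65  61  65  77  99 120 135 136 140 136 137 140 140 137
222 133 144 144 138 132 119 108  94  94  90  94  99 111 120 132 140 139 138 141 140 141 142
223 134 143 141 140 130 118 113 117 117 121 120 121 115 122 134 138 140 138 138 140 143 144
224 131 139 144 140 131 117 122 131 137 136 134 130 123 124 130 136 138 143 144 142 146 139
225 123 139 139 141 129 123 125 139 149 145 144 137 129 121 132 136 144 138 143 142 1
[... 5793 characters left out ...]
9 162
85  87  82  77  78  64  74 109 139 156 165 163 164 164 161 165 162 165 163 162 161 160 162 164 163 163 163 163 161 164 163 163 160 164 160
86  71  74  62  64  65  63  94 133 155 158 161 160 165 163 164 162 164 162 161 163 162 163 161 164 164 162 161 163 160 163 162 161 161 161
87  67  69  68  61  62  67  83 111 133 145 154 159 162 161 165 163 162 159 165 165 167 159 165 163 162 166 166 162 163 163 159 159 165 161
88  66  60  68  59  66  63  73  90 103 120 134 142 146 147 151 152 159 160 163 162 162 164 163 162 163 156 162 162 163 160 160 159 163 162
89  68  65  71  60  61  65  71  83  92  99 106 113 125 125 123 129 139 144 152 156 157 159 161 164 162 163 162 167 161 164 159 164 162 161
```

The closed fingers end at row 222, just above the crown. The reported TCP projects to row 229, so the real fingertips are about 26 mm higher than the reported TCP. The torch has not moved. I'll open, go 26 mm lower and close again.

```bash
python3 -m crank '[[[0,0,0,0,0,0,0],[0,0,0,0,0,0,0],[0,0,0,0,0,0,0],[0,0,0,0,0,0,0],[0,0,0.012,0,0,0,0],[0,0,0.012,0,0,0,0],[0,0,0.011,0,0,0,0],[0,0,0,0,0,0,0],[0,0,0,0,0,0,-1],[0,0,0,0,0,0,-1],[0,0,0,0,0,0,-1],[0,0,0,0,0,0,-1],[0,0,0,0,0,0,-1],[0,0,0,0,0,0,-1]]]' 40
```

```text
time_s: 6.6
tcp_pos: [0.477, -0.1797, 0.1362]
tcp_rot: [180.0, -0.0, 28.1]
force: [0.8, -0.2, 0.3]
width: 0.0091
grasp_force: 39.5
```

```bash
python3 -m crank '[[[0,0,-0.02,0,0,0,-1],[0,0,-0.04,0,0,0,-1],[0,0,-0.04,0,0,0,-1],[0,0,-0.04,0,0,0,-1],[0,0,-0.04,0,0,0,-1],[0,0,-0.02,0,0,0,-1],[0,0,0,0,0,0,-1],[0,0,0,0,0,0,-1]]]' 40
python3 - <<'E'
from h import *
from scipy.optimize import least_squares
p,M,o=pose();print(d(np.array([.53,.03,p[2]])-p,9),o['joints'].round(2))
im=cv2.resize(grab_frame("scene")[150:270,200:360,::-1],(800,600),interpolation=cv2.INTER_CUBIC);cv2.imwrite("pics/lift.png",im)
D=[(30.224,82.088,.253,.571,.2),(14.71,95.85,.4203,.2491,.2702),(16.52,93.24,.4765,-.1794,.2698),(*o['joints'][1:3],*p)]
def f(x):
    a,L2,L3,h=x;r=[]
    for j2,j3,X,Y,Z in D:
        j2,j3=np.radians([j2,j3]);r+=[a+L2*np.sin(j2)+L3*np.sin(j2+j3)-np.sqrt(X*X+Y*Y-.11**2),h+L2*np.cos(j2)+L3*np.cos(j2+j3)-Z]
    return r
s=least_squares(f,[0,.45,.45,0]);print(s.x,s.fun.round(4))
E
```

```text
time_s: 7.4
tcp_pos: [0.4762, -0.1792, 0.2853]
tcp_rot: [-179.9, 0.0, 28.1]
force: [-0.2, 0.3, -2.4]
width: 0.0091
grasp_force: 39.3
[ 0.0216 -0.0236  0.    ] [-33.22  15.59  91.98  -0.    72.51  28.67]
[-0.03134389  0.56400504  0.39165903 -0.13867677] [ 0.0001 -0.      0.0026 -0.0009  0.0005 -0.0002 -0.0032  0.0011]
```

View pics/lift.png

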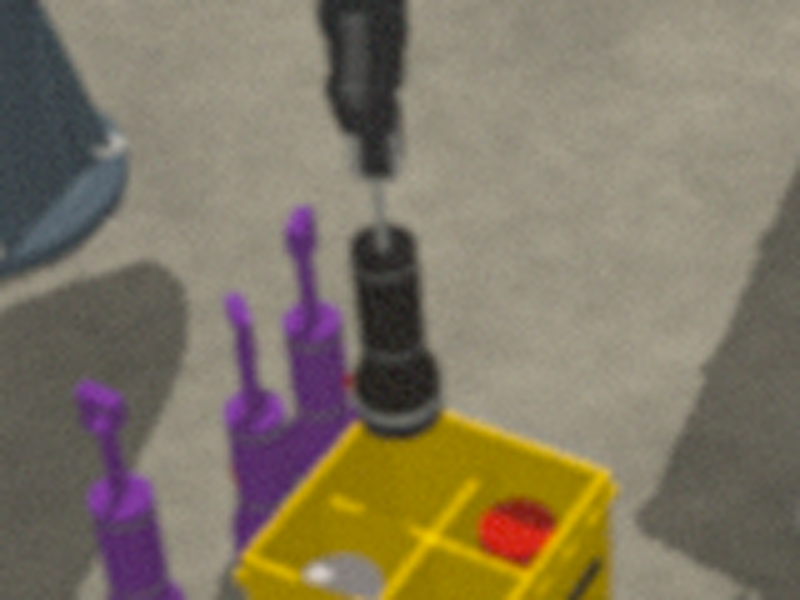

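The torch is held clear and plumb by its hook, with its head at (398,410) in the crop above the rim. Next I carry it to (0.53, 0.03), turn the hook to yaw -7° (the link's x) and lower it.

```bash
python3 -m crank '[[[0.011,-0.012,0,0,0,0,-1],[0.022,-0.024,0,0,0,0,-1],[0.022,-0.024,0,0,0,0,-1],[0.022,-0.024,0,0,0,0,-1],[0.022,-0.024,0,0,0,0,-1],[0.022,-0.024,0,0,0,0,-1],[0.022,-0.024,0,0,0,0,-1],[0.022,-0.024,0,0,0,0,-1],[0.022,-0.024,0,0,0,0,-1],[0.007,-0.009,0,0,0,0,-1],[0,0,0,0,0,0.1,-1],[0,0,0,0,0,0.2,-1],[0,0,0,0,0,0.2,-1],[0,0,0,0,0,0.2,-1],[0,0,0,0,0,0.2,-1],[0,0,0,0,0,0.167,-1],[0,0,0,0,0,0.1,-1],[0,0,0,0,0,0,-1]]]'
python3 -m crank '[[[0,0,0.02,0,0,0,-1],[0,0,0.036,0,0,0,-1],[0,0,0.036,0,0,0,-1],[0,0,0.036,0,0,0,-1],[0,0,0.036,0,0,0,-1],[0,0,0.016,0,0,0,-1],[0,0,0.01,0,0,0,-1],[0,0,0,0,0,0,-1],[0,0,0,0,0,0,-1],[0,0,0,0,0,0,-1]]]'
```

```text
time_s: 9.25
tcp_pos: [0.5293, 0.0297, 0.2851]
tcp_rot: [180.0, 0.1, -6.9]
force: [0.2, -0.1, -1.6]
width: 0.009
grasp_force: 39.4
time_s: 10.25
tcp_pos: [0.531, 0.0297, 0.1447]
tcp_rot: [180.0, -0.2, -6.9]
force: [-0.2, -0.7, -0.6]
width: 0.0094
grasp_force: 39.3
```

```bash
python3 -m crank '[[[0,0,0,0,0,0,-1],[0,0,0,0,0,0,-1],[0,0,0,0,0,0,-1]]]'; python3 -m crank '[[[0,0,0.003,0,0,0,-1],[0,0,0,0,0,0,-1],[0,0,0,0,0,0,-1]]]';  python3 -m crank '[[[0,0,0.003,0,0,0,-1],[0,0,0,0,0,0,-1],[0,0,0,0,0,0,-1]]]'
```

```text
time_s: 10.55
tcp_pos: [0.5301, 0.0298, 0.1439]
tcp_rot: [180.0, -0.0, -6.9]
force: [0.3, 0.4, -1.6]
width: 0.0094
grasp_force: 39.3
time_s: 10.85
tcp_pos: [0.5298, 0.0298, 0.141]
tcp_rot: [180.0, 0.0, -6.9]
force: [-0.3, -0.5, -0.8]
width: 0.0092
grasp_force: 39.3
time_s: 11.15
tcp_pos: [0.5299, 0.0298, 0.1388]
tcp_rot: [-180.0, 0.0, -6.9]
force: [0.9, 0.2, -2.0]
width: 0.0089
grasp_force: 39.3
```

```bash
python3 -m crank '[[[0,0,0.002,0,0,0,-1],[0,0,0,0,0,0,-1],[0,0,0,0,0,0,-1]]]'; python3 -m crank '[[[0,0,0.002,0,0,0,-1],[0,0,0,0,0,0,-1],[0,0,0,0,0,0,-1]]]';  python3 -m crank '[[[0,0,0.002,0,0,0,-1],[0,0,0,0,0,0,-1],[0,0,0,0,0,0,-1]]]'
```

```text
time_s: 11.45
tcp_pos: [0.5299, 0.0298, 0.1374]
tcp_rot: [180.0, 0.0, -6.9]
force: [0.3, -0.7, -2.3]
width: 0.0092
grasp_force: 39.3
time_s: 11.75
tcp_pos: [0.5299, 0.0298, 0.1359]
tcp_rot: [180.0, 0.0, -6.9]
force: [-0.2, -0.8, -1.0]
width: 0.0089
grasp_force: 39.3
time_s: 12.05
tcp_pos: [0.5299, 0.0298, 0.1344]
tcp_rot: [-180.0, 0.0, -6.9]
force: [-0.5, 0.0, -2.5]
width: 0.009
grasp_force: 39.3
```

```bash
for i in 1; do python3 -m crank '[[[0,0,0.002,0,0,0,-1],[0,0,0,0,0,0,-1],[0,0,0,0,0,0,-1]]]'; done; python3 -m crank '[[[0,0,0.002,0,0,0,-1],[0,0,0,0,0,0,-1],[0,0,0,0,0,0,-1]]]'
python3 - <<'E'
from h import *
s=grab_frame("scene")
cv2.imwrite("pics/s2.png",s[:,:,::-1])
x,y=px("scene",[.53,.03,.08]).astype(int)
print(x,y,px("scene",[.53,.03,0]),px("scene",[.53,.03,.115]),[f for f in get_obs()['force']])
cv2.imwrite("pics/crop5.png",cv2.resize(s[y-40:y+40,x-40:x+40,::-1],(600,600),interpolation=cv2.INTER_CUBIC))
E
```

```text
time_s: 12.35
tcp_pos: [0.5299, 0.0298, 0.1329]
tcp_rot: [-180.0, 0.0, -6.9]
force: [-0.2, -0.1, -2.3]
width: 0.0091
grasp_force: 39.3
time_s: 12.65
tcp_pos: [0.5306, 0.0297, 0.1321]
tcp_rot: [180.0, -0.1, -6.9]
force: [-0.7, -0.0, 4.2]
width: 0.0091
grasp_force: 39.9
334 211 [334.  230.6] [334.2 202.6] [np.float64(-0.019542840115323368), np.float64(-1.2722311043103596), np.float64(5.107806991093902)]
```

View pics/crop5.png

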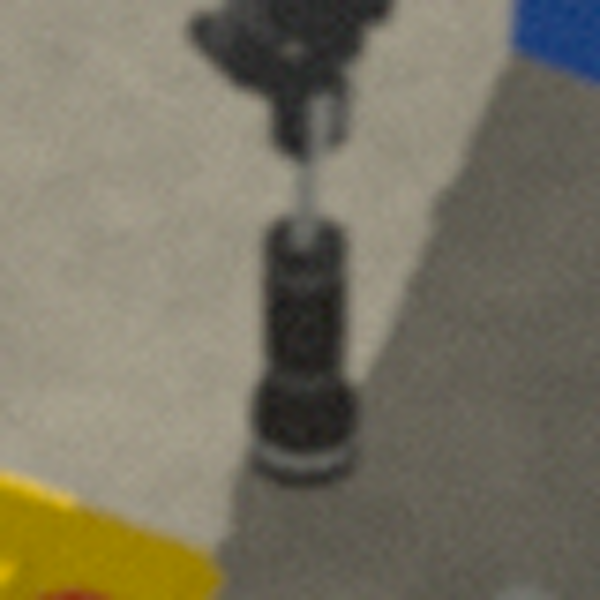

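The torch stands on the counter: 5 N of contact, base at about (334,231) as predicted. I'll release it and rise.

```bash
python3 -m crank '[[[0,0,-0.001,0,0,0,-1],[0,0,0,0,0,0,-0.6],[0,0,0,0,0,0,-0.3],[0,0,0,0,0,0,0],[0,0,0,0,0,0,0],[0,0,0,0,0,0,0],[0,0,0,0,0,0,0],[0,0,0,0,0,0,0],[0,0,-0.02,0,0,0,0],[0,0,-0.03,0,0,0,0],[0,0,-0.04,0,0,0,0],[0,0,-0.04,0,0,0,0],[0,0,-0.03,0,0,0,0],[0,0,0,0,0,0,0]]]'
python3 - <<'E'
from h import *
p,M,o=pose();print(d(np.array([.52,-.06,p[2]])-p,3),o['joints'].round(2))
s=grab_frame("scene");x,y=334,211
g=s[y-40:y+40,x-40:x+40].max(2)
for r in range(18,66,2): print(171+r,''.join('#' if v<75 else '+' if v<100 else '.' for v in g[r,25:58]))
E
```

```text
time_s: 14.1
tcp_pos: [0.5324, 0.0295, 0.2556]
tcp_rot: [180.0, -0.5, -6.9]
force: [0.5, 0.3, 0.4]
width: 0.043
grasp_force: 0.0
[-0.0007  0.0402  0.    ] [-8.84 19.18 91.6   0.   68.76 88.06]
189 .................................
191 .................................
193 .................................
195 .................................
197 .................................
199 .................................
201 ...........+##+.++#+.............
203 ..........+###+++###+............
205 ..........+#########+...........+
207 ..........+##########...........+
209 ..........+##########..........++
211 ..........+#########+.........+++
213 ..........+#########+............
215 ..........+#########+.........+.+
217 ..........+#########+.......+..+.
219 ..........+#########+.....++.+...
221 ..........###########.....+...+..
223 .........#############++.....+.++
225 ........+##############++.+++....
227 .........##############++.++.....
229 .........+############+++.+.+.+..
231 ........++++++###+++++++.+++..+.+
233 ........+####+++++####++++++++.+.
235 .......++++#########++++.++.++.++
```

```bash
python3 -m crank '[[[0,0.04,0,0,0,0,0.3],[0,0.04,0,0,0,0,0.3],[0,0.04,0,0,0,0,0.3],[0,0,0,0,0,-0.25,0.3],[0,0,0,0,0,-0.25,0.3],[0,0,0,0,0,-0.25,0.3],[0,0,0,0,0,-0.25,0.3],[0,0,0,0,0,-0.25,0.3],[0,0,0,0,0,-0.25,0.3],[0,0,0,0,0,-0.25,0.3],[0,0,0,0,0,-0.25,0.3],[0,0,0,0,0,-0.25,0.3],[0,0,0,0,0,-0.25,0.3],[0,0,0,0,0,-0.25,0.3],[0,0,0,0,0,-0.25,0.3],[0,0,0,0,0,0,0.3]]]'
python3 -m crank '[[[0,0,0,0,0.1,0,0.3],[0,0,0,0,0.1,0,0.3],[0,0,0,0,0.1,0,0.3]]]'
python3 -c "
from cell import *;print(get_obs()['joints'].round(2))"
```

```text
time_s: 15.75
tcp_pos: [0.518, -0.0592, 0.2505]
tcp_rot: [-179.8, -0.0, 83.1]
force: [-0.2, -0.1, -0.3]
width: 0.0556
grasp_force: 0.0
time_s: 16.05
tcp_pos: [0.5186, -0.059, 0.2512]
tcp_rot: [-179.9, -9.1, 82.9]
force: [-0.2, -1.0, 0.0]
width: 0.0554
grasp_force: 0.0
[-24.42  19.23  93.05   9.21  70.83 -20.61]
```

```bash
python3 -m crank '[[[0,0,0,0,0.2,0,0.3],[0,0,0,0,0.2,0,0.3],[0,0,0,0,0.2,0,0.3],[0,0,0,0,0.2,0,0.3],[0,0,0,0,0.2,0,0.3],[0,0,0,0,0.2,0,0.3],[0,0,0,0,0,0,0.3],[0,0,0,0,0,0,0.3]]]'
python3 - <<'E'
from h import *
p,M,o=pose();print(o['joints'].round(2),M[:,2].round(3))
s=grab_frame("scene");t=grab_frame("top")
cv2.imwrite("pics/s3.png",s[:,:,::-1]);cv2.imwrite("pics/t3.png",t[:,:,::-1])
for n in("scene","top"):print(n,"tcp",px(n,p),"tip-28",px(n,p-.028*M[:,2]),"tip z+28",px(n,p+[0,0,.028]),"torch base/crown",px(n,[.53,.03,0]),px(n,[.53,.03,.19]))
cv2.imwrite("pics/crop6.png",np.hstack([cv2.resize(s[140:240,260:360,::-1],(400,400),interpolation=cv2.INTER_CUBIC),cv2.resize(t[160:260,260:360,::-1],(400,400),interpolation=cv2.INTER_CUBIC)]))
E
```

```text
time_s: 16.85
tcp_pos: [0.5187, -0.0596, 0.2513]
tcp_rot: [-179.7, -45.0, 82.8]
force: [0.7, 0.3, 0.4]
width: 0.0555
grasp_force: 0.0
[-41.79  29.24  92.65  35.43  88.3  -45.6 ] [ 0.084  0.702 -0.707]
scene tcp [315.  181.8] tip-28 [310.3 179.7] tip z+28 [314.8 173.4] torch base/crown [334.  230.6] [334.3 182.6]
top tcp [311.1 217.2] tip-28 [319.5 218.2] tip z+28 [310.9 216.9] torch base/crown [283.5 214.4] [276.  212.3]
```

View pics/crop6.png

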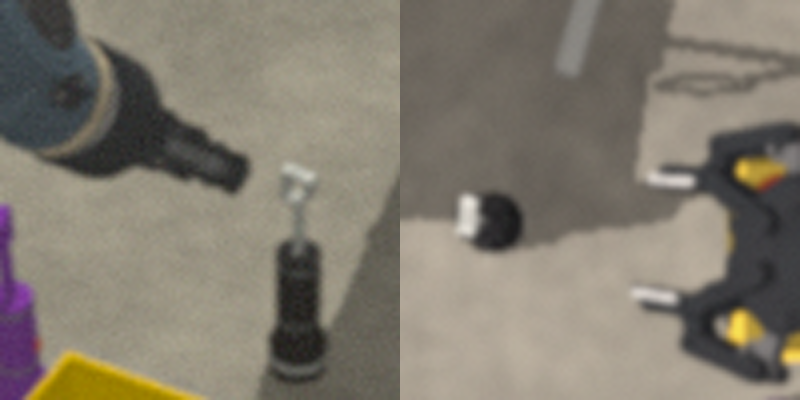

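Top: the crown is at (277,213.7), and the fingertips at (322.5,204.5) and (318,233.3) straddle the torch's line. This confirms that the real tips lie 28 mm behind the reported TCP along the tool axis. The torch is upright.

```bash
python3 - <<'E'
from h import *
print(at("top",277,213.75,.19),at("top",283.4,215.5,.115))
p,M,o=pose();z=M[:,2]
g=np.array([.529,.029,.075]); t=g+.047*z; s=t-.09*z
print("standoff",s,d(s-p,1)*.75,"per-row5",d(s-p,5),"then z",.09/.75)
print("loop px top/scene", [px(n,q) for n in("top","scene") for q in([.589,.153,.237],[.589,.153,.279])])
E
```

```text
[0.5264 0.0275 0.19  ] [0.524  0.0187 0.115 ]
standoff [ 0.52537275 -0.00114843  0.10544528] [-0.062775 -0.0006    0.14505 ] per-row5 [-0.0167 -0.0002  0.0387] then z 0.12
loop px top/scene [array([223.1, 185.6]), array([218.2, 183.7]), array([371.8, 152.4]), array([372.6, 140.2])]
```

```bash
python3 -m crank '[[[-0.0167,0.001,0.0387,0,0,0,0.5],[-0.0167,0,0.0387,0,0,0,0.5],[-0.0167,0,0.0387,0,0,0,0.5],[-0.0167,0,0.0387,0,0,0,0.5],[-0.0167,0,0.0387,0,0,0,0.5],[0,0,0,0,0,0,0.5]]]'
python3 -m crank '[[[0,0,0.02,0,0,0,0.5],[0,0,0.02,0,0,0,0.5],[0,0,0.02,0,0,0,0.5],[0,0,0.02,0,0,0,0.5],[0,0,0.02,0,0,0,0.5],[0,0,0.02,0,0,0,0.5],[0,0,0,0,0,0,0.5],[0,0,0,0,0,0,0.5]]]'
python3 - <<'E'
from h import *
p,M,o=pose();print(o['joints'].round(2),p,p-.047*M[:,2])
s=grab_frame("scene");t=grab_frame("top")
cv2.imwrite("pics/crop7.png",np.hstack([cv2.resize(s[160:240,300:380,::-1],(400,400),interpolation=cv2.INTER_CUBIC),cv2.resize(t[180:260,260:340,::-1],(400,400),interpolation=cv2.INTER_CUBIC)]))
E
```

```text
time_s: 17.55
tcp_pos: [0.5249, 0.0015, 0.1038]
tcp_rot: [-179.5, -45.1, 83.0]
force: [-0.0, 1.3, 1.0]
width: 0.0638
grasp_force: 0.0
time_s: 18.35
tcp_pos: [0.5344, 0.0619, 0.0413]
tcp_rot: [-179.9, -45.0, 83.1]
force: [0.5, -0.0, -0.8]
width: 0.0643
grasp_force: 0.0
[-30.4   47.49 103.67  47.76  61.13 -59.62] [0.53440038 0.06190231 0.04130875] [0.53044613 0.02889389 0.07453236]
```

View pics/crop7.png

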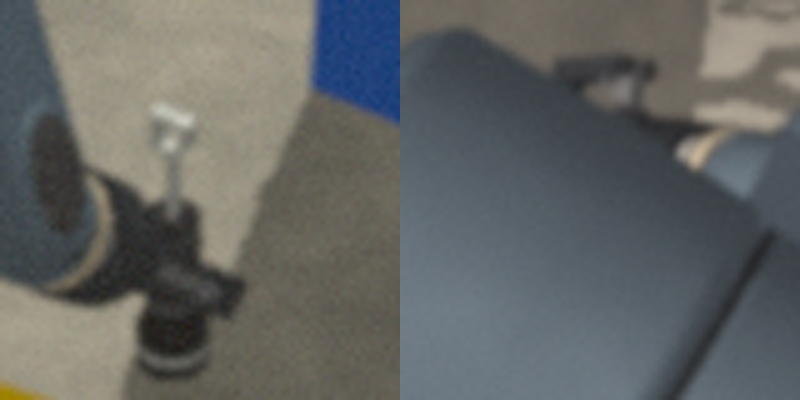

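The fingers straddle the barrel and the torch is upright, with its hook at (334,183). Closing. That was my tenth picture, so from here I measure with numbers only.

```bash
python3 -m crank '[[[0,-0.002,0,0,0,0,0.2],[0,0,0,0,0,0,0],[0,0,0,0,0,0,-0.15],[0,0,0,0,0,0,-0.3],[0,0,0,0,0,0,-1],[0,0,0,0,0,0,-1],[0,0,0,0,0,0,-1],[0,0,0,0,0,0,-1],[0,0,0,0,0,0,-1]]]' 50
python3 - <<'E'
from h import *
p,M,o=pose();print(p,p-.047*M[:,2])
s=grab_frame("scene");cv2.imwrite("pics/s4.png",s[:,:,::-1])
g=s.astype(int).mean(2)
for r in range(176,206): print(r,*[f"{int(v):3d}" for v in g[r,322:348]])
E
```

```text
time_s: 19.35
tcp_pos: [0.533, 0.0617, 0.042]
tcp_rot: [180.0, -45.0, 83.1]
force: [-1.8, -2.7, 4.3]
width: 0.0327
grasp_force: 49.9
[0.53302257 0.0616867  0.04202499] [0.52902507 0.02867776 0.07524291]
176 142 142 143 143 143 147 147 148 153 153 151 153 151 152 145 142 147 144 144 149 147 151 146 146 145 149
177 145 149 145 145 145 147 148 151 150 153 152 151 150 148 142 145 141 145 145 145 141 146 146 146 142 143
178 149 142 145 145 143 145 148 149 149 146 149 148 148 145 144 142 145 145 145 145 146 145 141 142 149 146
179 144 144 145 145 147 150 146 148 147 145 146 145 145 141 139 142 143 143 143 143 142 142 143 137 136 142
180 145 145 142 148 150 149 149 148 143 145 151 161 161 147 147 144 146 140 140 138 143 139 137 141 139 141
181 147 147 147 148 149 146 149 148 146 158 175 186 182 171 160 149 145 146 141 140 139 139 136 137 142 136
182 147 146 149 152 151 150 150 147 150 154 172 182 190 188 181 170 162 155 146 142 139 139 138 143 139 142
183 146 147 150 150 154 150 145 150 149 145 140 156 164 174 183 187 182 168 153 147 144 142 146 144 143 143
184 148 149 148 155 152 150 149 1
[... 1642 characters left out ...]
 109 108 120 126 139 144 147 143 143 148 147 147 148
200  51  50  48  57  57  71  95 116 120 109  95  92 101 106  97  92  97 112 129 138 146 146 146 144 144 147
201  63  49  50  54  53  58  70  89  94  81  67  71  99 105  98  75  65  80 105 136 142 147 144 146 144 141
202  72  53  48  54  54  52  58  63  62  57  55  74 100 102  88  66  53  60  90 122 141 145 143 144 145 141
203  77  55  50  47  56  45  54  48  54  53  58  71  85  91  79  52  50  61  81 111 137 138 144 139 142 142
204  81  66  45  46  50  47  50  51  52  58  49  54  54  59  56  51  52  58  80 109 135 142 138 140 141 141
205  73  60  47  46  50  49  50  49  49  49  45  37  44  47  48  44  50  56  80 115 141 144 139 144 140 143
```

```bash
python3 - <<'E'
from h import *
a=at("scene",331.8,181.2,.19);b=at("scene",339.6,184,.19);print(a,b,np.degrees(np.arctan2(*(b-a)[[1,0]])),np.linalg.norm(b-a),(a+b)/2)
print("stem",at("scene",335.4,199.5,.115),"barrelend disc",at("scene",335.4,201.5,.115))
# predicted for yaw -7 centre .529,.029
for xx in(-12,12): print(px("scene",[.529+xx/1000*.9925,.029-xx/1000*.122,.19]))
# link: pixels again at higher accuracy from frame now
s=cv2.imread("pics/s4.png").astype(int)
g=s.mean(2)
for r in range(112,162): print(r,*[f"{int(v):3d}" for v in g[r,362:384]])
E
```

```text
[0.5208 0.0324 0.19  ] [0.5464 0.0313 0.19  ] -2.4604145385916927 0.025623621914163456 [0.5336  0.03185 0.19   ]
stem [0.5269 0.044  0.115 ] barrelend disc [0.531  0.0359 0.115 ]
[330.3 181.2]
[337.3 184.2]
112 125 123 122 103  84  77  72  68  67  73  74  72  74  69  73  66  64  75  93 121 149 169
113 125 123 119 104  80  76  71  67  78  69  71  74  73  66  73  76  78 103 131 159 172 162
114 121 126 114  99  83  70  70  67  72  74  74  73  72  70  67  79 110 141 172 171 163 143
115 122 122 115  95  80  71  70  66  66  78  78  88  90  84  89 119 145 169 175 161 142 115
116 126 123 118  98  82  73  63  75  69  80 101 112 117 115 127 150 168 167 156 136 112  94
117 124 124 120 105  89  76  75  72  79  94 108 118 121 128 151 164 165 147 126 105  91  77
118 133 135 131 115  98  90  84  81  86 101 112 113 116 129 146 152 144 124 105  85  76  68
119 131 142 143 123 109 105  96  95  97 111 119 114 114 118 126 124 121 103  82  71  70  71
120 138 140 133 117  98  97 102  96 100 107 124 126 121 119 117 118 112  89  72  70  67  70
121 130 125 112 102  97  90  87  78  72  84 103 114 120 117 116 1
[... 3006 characters left out ...]
 128 145 145 122  98  92  97  99 105 104  99  95  94  94
155 134 107  78  71  71  79  94 104 118 120 109  93  76  78  74  84  95 101 105 109 101  91
156 134 103  80  73  71  72  82  87  95  93  83  76  73  70  72  73  81  86  93  97  99 108
157 127 104  80  69  73  71  74  79  75  72  66  74  67  72  73  70  65  75  81  80  85  94
158 133  99  78  72  68  71  78  70  73  64  70  73  72  68  72  74  72  72  68  72  73  82
159 134  98  73  71  76  73  79  68  71  76  72  73  73  75  73  69  71  72  72  73  71  66
160 128 104  79  71  71  72  72  72  72  71  68  77  74  67  70  73  68  68  71  72  68  71
161 127  99  77  71  76  74  72  73  76  70  66  69  68  66  75  71  73  68  73  68  70  67
```

Link estimate: ring centre seen at (372.6,146.5) against a predicted (372.2,146.3), so (0.589, 0.153) holds. Torch axis is at (0.529, 0.030).

```bash
python3 - <<'E'
from h import *
for w,n in(([0,0,.07],5),([.025,.127,0],8)): print(d(w,n))
E
```

```text
[ 0.0132  0.     -0.0132]
[0.0152 0.0016 0.0152]
```

```bash
python3 -m crank '[[[0.0132,0,-0.0132,0,0,0,-1],[0.0132,0,-0.0132,0,0,0,-1],[0.0132,0,-0.0132,0,0,0,-1],[0.0132,0,-0.0132,0,0,0,-1],[0.0132,0,-0.0132,0,0,0,-1],[0,0,0,0,0,0,-1],[0,0,0,0,0,0,-1]]]'
python3 -m crank '[[[0.0076,0.0008,0.0076,0,0,0,-1],[0.0152,0.0016,0.0152,0,0,0,-1],[0.0152,0.0016,0.0152,0,0,0,-1],[0.0152,0.0016,0.0152,0,0,0,-1],[0.0152,0.0016,0.0152,0,0,0,-1],[0.0152,0.0016,0.0152,0,0,0,-1],[0.0152,0.0016,0.0152,0,0,0,-1],[0.0152,0.0016,0.0152,0,0,0,-1],[0.0076,0.0008,0.0076,0,0,0,-1],[0,0,0,0,0,0,-1],[0,0,0,0,0,0,-1],[0,0,0,0,0,0,-1]]]'
python3 - <<'E'
from h import *
p,M,o=pose();print(p,p-.047*M[:,2],o['joints'].round(1))
s=grab_frame("scene");cv2.imwrite("pics/s5.png",s[:,:,::-1])
L=np.array([.589,.153,0]);ux=np.array([.9925,-.122,0])
A=np.array([.554,.157,.07])
for x,z in((-12,.19),(12,.19),(12,.172)): print(x,z,px("scene",A+ux*x/1000+[0,0,z]))
g=s.astype(int).mean(2)
for r in range(128,180): print(r,*[f"{int(v):3d}" for v in g[r,354:384]])
E
```

```text
time_s: 20.1
tcp_pos: [0.5332, 0.0615, 0.1121]
tcp_rot: [179.9, -44.9, 83.2]
force: [-0.4, -0.0, -1.7]
width: 0.0326
grasp_force: 49.8
time_s: 21.3
tcp_pos: [0.5582, 0.1881, 0.1115]
tcp_rot: [-180.0, -45.0, 83.0]
force: [-0.8, -0.5, -1.7]
width: 0.0327
grasp_force: 49.7
[0.55817684 0.18810376 0.11149979] [0.55416675 0.15511823 0.14473943] [-16.6  39.8 103.3  53.3  60.3 -47.2]
-12 0.19 [358.2 140.7]
12 0.19 [365.2 143.3]
12 0.172 [365.  148.5]
128 138 139 136 142 139 139 138 137 137 131 124 106  93  96  89  87  88  99 105 111 109 107 111 100  90  92  92  92  93  95
129 139 137 139 135 137 139 136 137 139 131 123 112  92  93  93  94  90  98 110 109 108 109 106  89  93  94  94  93  93  92
130 137 140 137 137 140 138 139 137 136 134 119 107  92  93  94  92  95 100 106 110 108 109 107  93  92  91  91  93  94  91
131 135 137 137 139 141 142 141 141 138 137 123 104  94  93  94  96  93 103 108 110 113 108 108  92  92  94  91  93  94  92
132 136 135 134 130 135 139 138 136 135 135 121 105  91  89  95  94  92  97 111 108 109 107 107  93  90  91  92  93  92  94
133 136 132 128 134 128 137 134 1
[... 5094 characters left out ...]
  89  88  87  82  77  70  60  59  59  70  71  71  68  75  71  69  73  69  67  69
175  42  45  37  39  44  38  40  47  56  65  72  90  88  83  79  79  72  68  69  71  69  69  72  69  71  72  71  74  75  73
176  66  58  41  38  43  43  41  39  41  49  65  65  79  76  72  77  70  69  74  68  74  73  71  72  71  71  71  66  70  74
177 109  77  55  41  41  39  39  43  35  45  59  59  62  58  58  68  71  76  71  74  72  72  68  69  68  69  63  73  64  67
178 130 105  59  39  35  41  46  37  41  41  55  63  53  47  50  58  66  67  72  67  72  71  74  75  72  74  70  70  68  73
179 132 112  72  39  33  31  39  35  36  44  63  65  57  53  44  48  56  67  74  68  75  73  70  70  72  68  72  69  66  73
```

```bash
python3 -m crank '[[[0,0.006,0,0,0,0,-1],[0,0.009,0,0,0,0,-1],[0,0.009,0,0,0,0,-1],[0,0.009,0,0,0,0,-1],[0,0.009,0,0,0,0,-1],[0,0.009,0,0,0,0,-1],[0,0,0,0,0,0,-1],[0,0,0,0,0,0,-1],[0,0,0,0,0,0,-1]]]'
python3 - <<'E'
from h import *
p,M,o=pose();print(p,p-.047*M[:,2])
s=grab_frame("scene");cv2.imwrite("pics/s6.png",s[:,:,::-1])
L=np.array([.589,.153,0]);ux=np.array([.9925,-.122,0])
A=L+ux*.003+[0,0,.07]
for x,z in((-12,.19),(12,.19),(12,.172),(-10,.165)): print(x,z,px("scene",A+ux*x/1000+[0,0,z]))
g=s.astype(int).mean(2)
for r in range(134,170): print(r,*[f"{int(v):3d}" for v in g[r,360:386]])
E
```

```text
time_s: 22.25
tcp_pos: [0.5955, 0.1841, 0.1116]
tcp_rot: [-179.9, -45.0, 83.1]
force: [0.6, -0.6, -2.3]
width: 0.0324
grasp_force: 49.7
[0.59554253 0.18413349 0.11159077] [0.59158305 0.151131   0.14481964]
-12 0.19 [369.5 144.8]
12 0.19 [376.7 147.5]
12 0.172 [376.3 152.7]
-10 0.165 [369.6 152.2]
134 129 134 128 129 118 100  94  90  93  91  93  93 107 110 110 112 107 105  92  91  95  91  94  94  96  87
135 131 137 133 130 117  94  92  92  93  92  94  92  99 110 112 109 106 107  91  93  94  91  93  91  89  80
136 140 134 135 133 113 104  93  93  92  95  93  95 103 107 111 106 110 106  96  93  93  94  96  95  90  73
137 141 136 139 128 113  94  93  92  94  93  89  92 105 106 111 108 110 109 107  97  95  93  93  93  86  68
138 135 141 134 133 112  92  92  92  93  94  94  92 101 109 113 110 117 119 124 117  97  94  94  93  83  77
139 140 134 134 124 117  95  93  90  95  92  92  93 102 107 109 110 119 117 124 118 110  94  92  92  86  71
140 138 139 132 129 114  96  93  92  91  91  91  93 104 113 114 111 114 115 117 118 111 102  94  93  79  64
141 141 140 138 128 114  93  92  93  90  94  9
[... 2385 characters left out ...]
 103  97  88  70  70  71  63  69  69  70  69  67  68
164  63  78  90  90  64  36  38  40  46  48  56  83  97 105 100  77  66  69  65  71  73  72  74  70  69  72
165  52  68  90  88  57  45  44  41  37  46  52  69  98 105  91  68  57  56  68  72  68  73  67  61  59  64
166  59  82  97  82  60  45  44  41  41  40  42  69  93  98  86  54  41  44  66  66  74  67  58  48  46  46
167  75  93  97  87  57  44  42  37  42  41  53  70  93  93  71  40  27  43  55  68  69  68  63  49  32  37
168  88 100  97  79  57  40  43  34  43  39  48  62  77  68  49  31  34  35  51  65  68  61  59  45  29  27
169  87 102  93  72  50  38  38  42  42  37  41  45  53  49  39  26  30  33  47  71  67  70  59  47  31  28
```

The link has been pushed about 8 mm away by the shank, so the hook is through but too far. I'll back off 7 mm and recheck.

```bash
python3 -m crank '[[[0,-0.003,0,0,0,0,-1],[0,-0.003,0,0,0,0,-1],[0,-0.0033,0,0,0,0,-1],[0,0,0,0,0,0,-1],[0,0,0,0,0,0,-1],[0,0,0,0,0,0,-1]]]'
python3 - <<'E'
from h import *
s=grab_frame("scene");cv2.imwrite("pics/s7.png",s[:,:,::-1])
g=s.astype(int).mean(2)
for r in range(128,158): print(r,*[f"{int(v):3d}" for v in g[r,360:386]])
E
```

```text
time_s: 22.9
tcp_pos: [0.5893, 0.1847, 0.1117]
tcp_rot: [180.0, -45.0, 83.1]
force: [0.3, 0.3, -1.6]
width: 0.0326
grasp_force: 49.7
128 138 138 136 135 124 108  92  92  89  87  84  98 106 112 110 109 110  95  95  93  93  96  94  94  93  97
129 136 136 136 134 122 104  93  92  92  92  96 100 112 110 105 111 105 102  93  93  93  92  90  92  94  94
130 140 139 137 134 125 106  93  93  94  94  96  97 110 107 107 107 106  98  92  94  96  93  95  94  94  95
131 140 140 145 136 122 105  94  92  93  92  92  98 109 108 107 107 107  98  94  93  94  93  93  95  95  91
132 138 137 135 134 125 104  93  95  93  93  94  97 107 110 108 113 107  98  93  94  93  94  92  94  93  94
133 132 136 133 133 118 100  92  92  91  94  94 100 104 110 111 110 111 102  92  92  95  92  91  92  92  93
134 133 137 133 131 118 103  92  93  92  93  91  99 108 110 111 111 105  98  94  91  90  95  89  95  92  86
135 135 133 128 129 117  98  92  92  91  95  94  99 107 106 108 111 107  94  94  93  95  91  93  92  91  79
136 132 134 137 131 118 101  93  95  92  93  93 102 106 110 113 106 109  98  93  93  94  91  92  93  87
[... 1572 characters left out ...]
 134 116 107 107 106  93  95  92  92  92  94  95  92
152 131 124 101  73  66  65  74  85 101 120 151 173 173 155 135 118 106 105  94  94  94  93  92  92  92  94
153 129 132 110  87  68  67  76  81  98 113 132 150 161 153 141 114 105 102  92  92  94  94  93  93  94  93
154 127 144 131 100  78  74  74  76  89 104 116 131 144 146 130 104  97 100 103  97  97  95  93  94  94  93
155 120 141 136 104  80  70  66  75  82  92 104 112 123 121 102  83  77  85  95  97 105 101 100  99  92  93
156 101 120 120  99  76  69  67  68  71  86  94 108 104 101  86  74  70  73  76  87  89  97 104 100 102  94
157  75  82  88  81  77  72  70  68  74  80  95 102 103  94  78  72  68  68  73  72  73  77  86  89  96  99
```

```bash
python3 -m crank '[[[0,-0.003,0,0,0,0,-1],[0,-0.003,0,0,0,0,-1],[0,-0.002,0,0,0,0,-1],[0,0,0,0,0,0,-1],[0,0,0,0,0,0,-1],[0,0,0,0,0,0,-1]]]'
python3 - <<'E'
from h import *
s=grab_frame("scene");cv2.imwrite("pics/s8.png",s[:,:,::-1])
g=s.astype(int).mean(2)
for r in range(132,158): print(r,*[f"{int(v):3d}" for v in g[r,360:386]])
print([d([0,0,-.02],1)])
E
```

```text
time_s: 23.55
tcp_pos: [0.5833, 0.1855, 0.1117]
tcp_rot: [180.0, -45.0, 83.1]
force: [0.5, 0.1, -2.1]
width: 0.033
grasp_force: 49.7
132 136 136 139 132 123 111  92  94  92  94  91 102 109 107 110 112 102  92  95  94  93  91  94  93  95  93
133 135 133 130 132 123 102  93  93  94  93  93 102 107 110 109 115 109  97  90  91  93  93  94  94  90  92
134 134 133 131 128 119 104  95  91  92  93 100  99 107 111 113 123 123 108  92  94  95  94  93  95  91  85
135 136 129 133 134 118  98  92  93  94  93  91 108 107 110 110 119 111  95  94  92  92  92  93  92  92  81
136 137 135 133 123 117 104  93  94  92  94  95 107 108 109 108 107 107  95  93  94  93  94  93  89  90  72
137 137 141 135 130 118  95  93  91  94  94  93 106 112 109 107 118 115 110  96  91  91  94  91  94  84  69
138 133 137 135 129 118  93  91  95  91  93  95 107 109 110 116 125 132 123 109  93  93  92  95  92  84  67
139 135 136 134 125 116  93  94  92  95  93  94 108 112 111 110 120 121 120 111  92  94  94  94  93  83  71
140 143 138 135 127 112  91  92  91  94  95 104 113 114 105 107 107 108 112 112  99  90  93  94  91  85
[... 1177 characters left out ...]
 94  93  93  91
152 144 127 100  80  69  79  95 107 120 145 162 153 133 125 111 105 101  93  95  92  94  93  93  94  92  93
153 147 131 107  83  75  75  82  95 115 128 140 143 137 121 108 109 102  96  97  93  94  93  94  94  93  93
154 153 145 128 101  78  70  76  86  95 113 119 130 131 112  94  91  98 100 101 101  89  92  93  94  94  93
155 146 148 139 108  79  74  72  79  94 107 111 108 113  91  76  72  78  89  92  99  99 103  99  93  91  94
156 125 136 129 103  79  70  67  74  94 104 106 102  93  79  69  70  70  71  74  82  91  99 100  99 104  97
157  85 109 107  91  78  65  66  78  88 104 108 101  88  72  68  70  69  74  69  67  73  79  87  94  97  98
[array([-0.0189, -0.    ,  0.0189])]
```

The ring was pushed by the stem and jog, not the shank. At this height the bottom wire sits at the jog, so I need to be forward with the wire lightly against the stem and then lower. The wire then slips inside the tip over the jog. I'll go forward 13 mm again and lower slowly.

```bash
cat > ring.py <<'E'
from h import *
import sys
s=grab_frame("scene");cv2.imwrite(f"pics/{sys.argv[1]}.png",s[:,:,::-1])
g=s.astype(int).mean(2)
for r in range(int(sys.argv[2]),int(sys.argv[3])): print(r,*[f"{int(v):3d}" for v in g[r,360:386]])
E
python3 -m crank '[[[0,0.004,0,0,0,0,-1],[0,0.004,0,0,0,0,-1],[0,0.004,0,0,0,0,-1],[0,0.004,0,0,0,0,-1],[0,0.0015,0,0,0,0,-1],[0,0,0,0,0,0,-1],[0,0,0,0,0,0,-1],[0,0,0,0,0,0,-1],[0,0,0,0,0,0,-1],[0,0,0,0,0,0,-1],[0,0,0,0,0,0,-1],[0,0,0,0,0,0,-1]]]'
python3 -m crank '[[[-0.001,0,0.001,0,0,0,-1],[-0.001,0,0.001,0,0,0,-1],[-0.001,0,0.001,0,0,0,-1],[-0.001,0,0.001,0,0,0,-1],[-0.001,0,0.001,0,0,0,-1],[-0.001,0,0.001,0,0,0,-1],[-0.001,0,0.001,0,0,0,-1],[-0.001,0,0.001,0,0,0,-1],[-0.001,0,0.001,0,0,0,-1],[-0.001,0,0.001,0,0,0,-1],[0,0,0,0,0,0,-1],[0,0,0,0,0,0,-1],[0,0,0,0,0,0,-1],[0,0,0,0,0,0,-1],[0,0,0,0,0,0,-1]]]'
python3 ring.py s9 134 164
```

```text
time_s: 24.8
tcp_pos: [0.5962, 0.1839, 0.1117]
tcp_rot: [180.0, -45.0, 83.1]
force: [0.5, -0.9, -1.8]
width: 0.0324
grasp_force: 49.7
time_s: 26.3
tcp_pos: [0.5963, 0.1839, 0.1011]
tcp_rot: [180.0, -45.0, 83.1]
force: [-0.2, -0.6, -1.6]
width: 0.0326
grasp_force: 49.7
134 133 131 134 132 119 104  92  96  91  91  93 101 108 107 109 110 102  92  93  92  91  92  95  92  91  89
135 135 131 133 128 121 102  94  93  94  93  95 105 110 114 111 113 111  95  92  94  93  91  96  93  93  81
136 137 138 135 129 114  94  94  93  92  95  91 104 110 108 110 119 121 105  91  94  93  93  93  94  86  74
137 141 138 135 129 117 104  94  94  96  91 102 105 109 105 112 121 125 115  93  96  94  94  95  91  88  70
138 140 138 136 134 111  92  92  95  93  95  93 108 109 109 112 121 131 129 114  93  97  94  95  92  85  71
139 139 135 134 124 113  98  92  91  93  90  94 104 112 107 107 112 125 123 109  97  92  94  93  95  83  62
140 142 135 138 126 112  93  93  91  91  93 101 114 113 113 109 108 111 111 110 104  92  91  93  94  78  69
141 138 136 138 125 115  99  91  94  92  96 113 121 120 112 108 102 104 110
[... 1708 characters left out ...]
 112 112 105  94  88  79  75  70  80  87  88 100  97
158  62  80  91  85  79  68  69  73  70  73  78  83 100 109 108  98  83  74  73  66  68  68  70  77  84  89
159  58  74  83  82  73  71  77  68  70  73  72  76  96 103 108  95  79  68  65  72  72  68  69  67  71  78
160  74  67  74  75  69  72  71  74  65  66  68  80  92 104 103  92  76  69  71  71  70  62  73  70  72  65
161  74  77  65  60  61  65  67  73  76  66  67  81  97 105 106  94  78  68  69  69  72  71  72  68  71  73
162  71  80  68  49  46  59  62  70  74  73  73  78  96 108 108  90  80  68  70  72  73  69  66  74  70  67
163  76  82  83  55  46  38  54  68  64  72  69  81  94 106 105  90  78  70  73  68  69  69  72  69  66  67
```

The ring has swung back to plumb and the wire is inside the mouth. Next I lower until the loop carries the weight.

```bash
python3 -m crank '[[[-0.001,0,0.001,0,0,0,-1],[-0.001,0,0.001,0,0,0,-1],[-0.001,0,0.001,0,0,0,-1],[-0.001,0,0.001,0,0,0,-1],[-0.001,0,0.001,0,0,0,-1],[-0.001,0,0.001,0,0,0,-1],[-0.001,0,0.001,0,0,0,-1],[0,0,0,0,0,0,-1],[0,0,0,0,0,0,-1]]]'
python3 -m crank '[[[-0.001,0,0.001,0,0,0,-1],[0,0,0,0,0,0,-1],[0,0,0,0,0,0,-1]]]'
python3 -m crank '[[[-0.001,0,0.001,0,0,0,-1],[0,0,0,0,0,0,-1],[0,0,0,0,0,0,-1]]]'
python3 ring.py s10 136 162
```

```text
time_s: 27.25
tcp_pos: [0.5962, 0.1839, 0.0936]
tcp_rot: [-180.0, -45.0, 83.1]
force: [0.1, -0.0, -1.3]
width: 0.0327
grasp_force: 49.7
time_s: 27.55
tcp_pos: [0.5963, 0.184, 0.0927]
tcp_rot: [180.0, -45.0, 83.1]
force: [-0.4, 0.9, -1.1]
width: 0.0328
grasp_force: 49.8
time_s: 27.85
tcp_pos: [0.5967, 0.1842, 0.0925]
tcp_rot: [179.9, -45.1, 83.1]
force: [0.6, -0.0, 5.9]
width: 0.0327
grasp_force: 50.2
136 136 135 133 128 119  97  93  93  93  93  93 106 109 107 107 111 103  91  94  92  92  94  94  92  89  74
137 140 142 135 128 117  93  94  92  93  95  96 102 110 109 109 118 117 115  97  93  93  94  95  91  88  71
138 137 139 135 130 115  98  95  92  92  95  95 108 106 104 112 122 127 120 112  93  94  93  93  91  87  70
139 137 135 132 129 112  89  93  92  93  93  92 110 107 109 112 118 120 123 115 103  94  91  92  93  83  66
140 138 137 133 128 114  96  94  91  93  93 104 113 112 113 111 111 103 114 110 100  94  93  94  92  82  66
141 139 139 134 133 115  93  93  93  95 100 106 114 114 112 108 103 107 109 109 107  93  95  92  96  85  71
142 135 139 139 129 113  91  96  96  95 102 114 
[... 1411 characters left out ...]
  94  92 103 122 132 121 107 102 101 105  91  95  92
156 105 134 134 109  76  68  73  68  80  93 105 108 104  89  76  85 101 110 103  94  93  99  98 103 104  94
157  93 121 128 104  75  64  70  72  72  83  99 110 106  98  94  90  95 102 102  85  71  81  87  94  99 103
158  81 110 120  97  77  75  74  70  74  91 105 119 124 121 113 102 101 100  90  82  70  70  73  71  82  89
159  71 100 117 103  75  71  68  70  73  84  98 118 130 140 134 112  96  92  81  68  70  63  66  70  74  68
160  63  87 101  94  74  69  65  69  69  78  84  91 112 126 125 100  88  76  71  71  67  71  71  72  70  64
161  63  82  98  85  77  72  75  69  72  67  73  85  99 113 111  96  81  64  73  76  69  69  72  69  72  69
```

The loop now carries load (6 N up). I'll ease the load, centre by 3 mm, release gently and back off along the tool axis.

```bash
python3 -m crank '[[[0.0008,0,-0.0008,0,0,0,-1],[0,-0.002,0,0,0,0,-1],[0,-0.002,0,0,0,0,-1],[-0.0003,0,0.0003,0,0,0,-1],[0,0,0,0,0,0,-1],[0,0,0,0,0,0,-1],[0,0,0,0,0,0,-1]]]' 20
python3 -m crank '[[[0,0,0,0,0,0,-0.2],[0,0,0,0,0,0,-0.15],[0,0,0,0,0,0,-0.1],[0,0,0,0,0,0,0],[0,0,0,0,0,0,0.2],[0,0,0,0,0,0,0.5],[0,0,0,0,0,0,0.5],[0,0,0,0,0,0,0.5],[0,0,0,0,0,0,0.5],[0,0,0,0,0,0,0.5]]]'
python3 ring.py s11 136 172
```

```text
time_s: 28.6
tcp_pos: [0.5934, 0.1844, 0.0924]
tcp_rot: [180.0, -45.0, 83.1]
force: [-0.0, -0.4, 4.5]
width: 0.0323
grasp_force: 50.2
time_s: 29.6
tcp_pos: [0.5932, 0.1843, 0.0921]
tcp_rot: [180.0, -45.0, 83.1]
force: [-0.3, 0.4, -1.0]
width: 0.0639
grasp_force: 0.0
136 137 135 136 131 118  98  94  92  94  93 101 104 106 106 108 110 108  95  94  93  92  95  93  95  89  72
137 141 142 137 128 115  98  93  93  94  92  98 103 107 109 111 118 123 109  99  94  92  90  92  92  86  72
138 139 135 138 130 111  91  93  94  91  92 103 111 108 109 114 126 127 123 105  94  92  93  93  94  84  74
139 140 134 133 127 117  93  94  92  94  92 100 111 115 107 114 115 121 118 114  94  94  95  94  92  87  69
140 136 137 138 123 112  90  95  94  94  91 109 112 113 104 108 105 105 114 107  97  94  92  91  90  83  67
141 137 141 140 126 117  92  95  91  92 100 116 118 116 111 105 101 103 112 109 102  90  92  94  92  89  73
142 139 136 135 129 113  95  93  93  95 104 118 119 116 107  96  96 109 108 111 101  94  95  91  93  91  84
143 136 140 135 125 111  93  95  93 100 115 123 119 112 104  92 104 112 112 1
[... 2354 characters left out ...]
 109  96  79  72  69  69  67  67  72  62  62  59  65
166  81  69  55  42  43  48  59  61  71  72  74  92  99 106  94  79  65  67  72  72  74  69  64  47  48  50
167  82  91  69  46  40  46  44  61  66  64  82  89 103 104  99  85  69  66  62  73  67  68  61  43  36  33
168  94  98  80  52  42  41  44  54  68  62  74  92 108 106  93  78  72  70  72  68  76  72  63  48  35  26
169  91 101  84  58  37  40  42  49  54  56  67  87 101 102  85  68  67  67  74  69  73  71  66  43  24  30
170  86  98  84  52  45  44  42  43  41  44  55  80 102  97  72  55  56  57  71  70  63  73  54  48  28  27
171  74  85  74  52  41  38  36  43  45  41  50  80  99  87  58  40  41  57  68  70  70  61  66  53  49  38
```

```bash
python3 -m crank '[[[0,0,-0.01,0,0,0,0.5],[0,0,-0.015,0,0,0,0.5],[0,0,-0.02,0,0,0,0.5],[0,0,-0.02,0,0,0,0.5],[0,0,-0.02,0,0,0,0.5],[0,0,-0.02,0,0,0,0.5],[0,0,-0.02,0,0,0,0.5],[0,0,-0.02,0,0,0,0.5],[0,0,-0.02,0,0,0,0.5],[0,0,-0.015,0,0,0,0.5],[0,0,-0.01,0,0,0,0.5],[0,0,0,0,0,0,0.5],[0,0,0,0,0,0,0.5],[0,0,0,0,0,0,0.5],[0,0,0,0,0,0,0.5],[0,0,0,0,0,0,0.5],[0,0,0,0,0,0,0.5],[0,0,0,0,0,0,0.5],[0,0,0,0,0,0,0.5],[0,0,0,0,0,0,0.5]]]'
python3 -m crank '[[[0,0,0,0,0,0,0.5],[0,0,0,0,0,0,0.5],[0,0,0,0,0,0,0.5],[0,0,0,0,0,0,0.5],[0,0,0,0,0,0,0.5],[0,0,0,0,0,0,0.5],[0,0,0,0,0,0,0.5],[0,0,0,0,0,0,0.5],[0,0,0,0,0,0,0.5],[0,0,0,0,0,0,0.5],[0,0,0,0,0,0,0.5],[0,0,0,0,0,0,0.5],[0,0,0,0,0,0,0.5],[0,0,0,0,0,0,0.5],[0,0,0,0,0,0,0.5],[0,0,0,0,0,0,0.5],[0,0,0,0,0,0,0.5],[0,0,0,0,0,0,0.5],[0,0,0,0,0,0,0.5],[0,0,0,0,0,0,0.5]]]'
python3 - <<'E'
from h import *
f=[grab_frame("scene").astype(float).mean(2)[120:215,350:400] for _ in range(8)]
print("max motion diff",[round(np.abs(cv2.GaussianBlur(a-f[0],(5,5),0)).max(),1) for a in f[1:]])
L=np.array([.589,.153])
for z in(.051,.166,.241):print(z,px("scene",[*L,z]))
g=f[0]
for r in range(28,95,2): print(120+r,''.join('#' if v<50 else '+' if v<85 else '-' if v<125 else '.' for v in g[r]))
E
```

```text
time_s: 31.65
tcp_pos: [0.5811, 0.0843, 0.1928]
tcp_rot: [-180.0, -45.0, 83.1]
force: [-0.9, -0.0, 0.4]
width: 0.0639
grasp_force: 0.0
time_s: 33.65
tcp_pos: [0.5811, 0.0843, 0.1928]
tcp_rot: [-180.0, -45.0, 83.1]
force: [-0.7, -0.1, 0.4]
width: 0.0639
grasp_force: 0.0
max motion diff [np.float64(3.6), np.float64(3.1), np.float64(3.6), np.float64(3.5), np.float64(4.2), np.float64(4.0), np.float64(3.3)]
0.051 [368.5 201. ]
0.166 [370.4 171.9]
0.241 [371.8 151.3]
148 .............-------------------------------------
150 ............--------....--------------------------
152 ............-++++---.........---------------------
154 .............-+++---.----....---------------------
156 -............-+++++----++-------------------------
158 -............-+++++--..------++++++---------------
160 +-...........-++++++------++++++++++++++----------
162 +--..........-+++++++----+++++++++++++++++++++----
164 ##+-.........-+++++++----+++++++++++++++++++++++++
166 ###+++--....--+++++++----+++++++++#+++++++++++++++
168 ########++-.--+++++++---+++++++++######+++++++++++
170 #+++++++#++++++++++#++--+
[... 535 characters left out ...]
----++#++######++-----------------++++++
192 .....-------++#####+##+##++----------------------+
194 ....--------++############++----------------------
196 ..----------+#############++----------------------
198 .-----------++############+-----------------------
200 .----------+++++++#####+++------------------------
202 ------------++++++-----++++-----------------------
204 --------------+++++####++-------------------------
206 ---------------------+----------------------------
208 --------------------------------------------------
210 --------------------------------------------------
212 --------------------------------------------------
214 ---------------------------------------------+----
```

The torch hangs plumb and still: barrel end at (372,171), underside at (370,202), no motion over 8 frames. The fingers are about 70 mm clear, so I'm handing in.

```bash
python3 -c "
from cell import *
print(finish_job())"
```

```text
the job is handed in; nothing more can be done
None
```

I handed the job in at about 34 s. In the last camera check the torch hung by its hook in the lower loop, released, plumb and still. I didn't touch the cup, wrench, jar or tin. The hand-in gave no verdict, so I can't confirm the judging.

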